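# Prop an oven control panel on the bench rest

## Task

Pick up the oven control panel that lies flat on the bench and lean it on the steel bench rest so that the technician can read it: display end up, buttons facing out (away from the wire backrest), bottom edge on the base plate behind the front lip, its back against the wire backrest, square to the rest and near its middle. Set the bottom edge down gently while you still hold the panel, pressing only lightly on the rest, and only then let it lean and let go. Leave the other things on the bench where they are.

Things in the scene. Friction and masses are not known exactly. Their poses are not given: they have to be found in the camera images.
- panel: the control panel: white plastic slab 190 long (x) x 62 wide (y) x 20 thick (z), lying buttons up. Origin: centre of its plain underside (its back); +x to the display end (black window 69 from the middle), +z out of the button face. Keys in the middle (2 high); a knob 32 dia x 12 high 62 from the middle, near the bottom end. Its long sides are plain; grip across the 62 width.
- panel_foot (a point): the middle of the panel's bottom edge on its back side: the panel's point (-95, 0, 0)
- rest: the bench rest: bare steel, fixed to the bench, a base plate 144 (x) x 140 (y) x 8 thick with a front lip and a wire backrest. Origin: centre of the plate's underside, +z up; its open front looks to its -x. A panel with its bottom against the lip and its back on the top bar leans about 63 degrees from the level.
- rest_lip (a point): middle of the top of the front lip, at its inner face: x = -64, z = 24 in the rest's frame; the lip is 8 thick, 16 above the plate and as wide as the plate
- rest_bar (a point): middle of the axis of the backrest's level top bar: x = 12, z = 111 in the rest's frame; bar 10 dia, from y = -50 to 50, on two legs that run down and back to x = 55
- jar: a closed glass jar of screws with a steel cap, 56 dia x 70 high; origin at the centre of its underside; not to be moved
- screwdriver: a loose screwdriver with a black handle, 180 long, lying flat; not to be moved
- meter: a grey handheld meter with a round selector, 150 x 75 x 32 (40 with the selector), lying on its back: a slab too, but wider and thicker than the panel; origin at the centre of its underside; not to be moved
- transformer: a small steel transformer with a copper winding, 80 x 65 x 56 high; origin at the centre of its underside; not to be moved
- dish: a shallow round steel dish for screws, 120 dia x 25 high; origin at the centre of its underside; not to be moved
- tape: a roll of black tape lying flat, 90 outer dia x 24 high; origin at the centre of its underside; not to be moved
- wrench: a loose steel wrench, 160 long, lying flat; not to be moved
- mug: a white mug, 76 dia x 85 high, handle to its +y; origin at the centre of its underside; not to be moved
Mind the look-alikes: they are no part of the job. What is shaped like the panel but blue or pink is not meant. What is shaped like the rest but red is not meant.

How it is judged:
On the way:
1. the panel's bottom edge is set down on the base plate behind the lip, display end up, while the fingers still hold it (x of panel_foot in the frame of rest between -0.056 and -0.012 m and y of panel_foot in the frame of rest between -0.025 and 0.025 m and z of panel_foot in the frame of rest below 0.014 m and contact force between panel and rest above 0.5 N and contact force between the fingers and panel above 2 N and angle between panel's own x axis and vertical below 0.7 rad), for 0.2 s.
At the end, for the whole second after the job is handed in: The panel leans on the backrest, still and released: display end up, 10 to 32 degrees off vertical, buttons out, panel_foot on the base plate (under 14 mm above the bench), 8 to 52 mm behind the lip, within 25 mm of the rest's middle line, square within 8 degrees; other things not moved (x of panel_foot in the frame of rest between -0.056 and -0.012 m and y of panel_foot in the frame of rest between -0.025 and 0.025 m and z of panel_foot in the frame of rest below 0.014 m and angle between panel's own x axis and vertical between 0.17 and 0.56 rad and angle between panel's own z axis and vertical below 1.45 rad and angle between the y axis of panel and the y axis of rest, either way round below 0.14 rad and contact force between panel and rest above 0.5 N and contact force between the fingers and panel below 0.05 N and linear speed of panel below 0.01 m/s and angular speed of panel below 0.05 rad/s); the robot touches nothing.
It fails at once if the panel is pressed or knocked against the rest with more than 30 N (contact force between panel and rest above 30 N).
It fails at once if another thing on the bench is moved by more than 25 mm (distance of any of jar, screwdriver, meter, transformer, dish, tape, wrench, mug from where it was at the start of the episode above 0.025 m).
It also fails if it takes over 43 s, if anything falls off the work surface, if the arm or the gripper's body presses on something with over 40 N, if the wrist force passes 120 N, or if a joint passes its speed limit or range.

## Robot

A 7-joint arm with a two-finger parallel gripper is mounted at the origin on the work surface. World frame = base frame: x ahead of the robot, y to its left, z up, the work surface at z = 0. Lengths are in m, angles in rad, forces in N, time in s.
With the tool pointing down it reaches from about 0.425 to 0.925 m from the base axis. Payload 6.8 kg.
Tool frame: the origin (TCP) lies at the very end of the fingers, on their centre line; the grasp point (between the pads) lies 19 mm behind it; z points along the fingers, y is the line along which they close (so a half turn about z gives the same grasp; the last joint's range is limited). The gripper opens to 85 mm and grips with 20 to 120 N. Pads are 22 mm wide; open, the fingers measure 114 mm over their backs; the gripper's body (76 mm by 85 mm) begins 54 mm behind the grasp point. The pads swing forward as they close: fully open they stand 13 mm farther back than shut.
Start: joints at [-1.261, 0.477, 0.022, 1.555, -0.011, 1.109, -0.083], TCP at [0.274, 0.617, 0.231] pointing down, gripper open.
Joint ranges: [-2.96, 2.96], [-0.34, 2.1], [-1.41, 1.46], [0.24, 2.44], [-1.37, 4.51], [0.17, 1.92], [-2.96, 2.96]. Speed limits (rad/s): [2.39, 2.39, 3.14, 3.14, 3.14, 3.14, 3.14].

## Interface

Orientations are given as a rotation vector (axis times angle).
In Python, from bench import r gives the robot as it stands. The module is installed in compiled form; this text tells all that it offers.
- The arm moves only by the tool servo_tool, never from a script. Its argument "commands" is a list of rows, each a list of 7 numbers: the turn, a rotation vector about the world's x, y, z in degrees, then the shift along the world's x, y, z in mm, then the closure, from 0 (fully open) to 1 (shut). A call has 1 to 5 rows; each row is the pose to reach, as a shift and turn from the pose commanded when the call began; what a row does not reach only later rows make up. A row lasts 1/12 s, in which the tool goes at most 41.7 mm and 7.16 degrees, less where a joint would pass 70% of its speed; a pose out of reach is approached as far as the arm can. A call with a gripper value outside its range is refused whole. The fingers move at their own pace and stop on an object; "force" is the grip in N (left out, the last holds). Time passes only in rows, so rows that repeat a pose let the fingers close. It gives the time, the measured TCP pose, the force, the opening and the grip force at its end, in the units of the state.
- r.get_obs(): the state, without advancing time (a new reading comes with each control period).
- r.grab_frame(name): name is "side" or "top" or "wrist"; returns (picture, depth): 384x512x3 uint8, blue, green, red; 384x512 float32, m along the optical axis (not along the pixel's ray), 0 where there is no reading.
- r.camera_info(name): a dict with "vertical_fov" (degrees; the focal length in pixels is half the picture's height over the tangent of half this angle, whatever the lens; pixels are square), "cx", "cy" (the principal point, pixels), "cam_to_world" (4x4, takes a point from camera to world coordinates); the wrist camera has in their place "T_tool_cam" (4x4, takes a point from camera to tool coordinates, whose origin is the TCP and whose axes are the flange's). Camera axes: x right, y up, looking along -z (the intrinsics and any distortion apply to the point x, -y, -z); pixel columns grow to the right and rows downward; lengths in m; the calibration is good to about 2 mm. The wrist camera is an equidistant fisheye: a pixel r from the principal point sees the ray r / f radians off the axis. A picture is of the moment at which its call begins: read the wrist's pose just before it. camera_info takes no time and is no camera call.
- r.hand_in(): hands the job in; it is judged then, once.
The state is a dict: "clock": time; "joints": joint angles; "qvel": joint speeds; "tau": joint torques, N m; "tcp_pos": TCP position; "orientation": TCP orientation; "contact_force": force on the tool from outside, world axes, zero at the start; "moment": the same for the moment, N m; "grip_width": finger opening in m; "gripper_force": force on a finger pad.
Only numpy, scipy, OpenCV 4.12 (cv2) and the standard library are available. Lean on these libraries where they do the work, as an engineer would, in place of code of your own. Each camera call takes 0.05 s, during which the arm holds its last target. There are 200 camera calls.

## Working session

There is one attempt and no reset: what is moved stays moved. The work goes in short steps, Python scripts to look and compute and a tool call to move; the robot and the scene stay as the last step left them, time stands still between calls to the robot, and variables do not carry over. Pictures are saved under pics/ and viewed, at most 11 in all, crops included, and the job is handed in when it is done.

Besides the shell and the picture viewer there is one more tool, called after ">>>" in YAML: its name, and indented under it one key for each argument. servo_tool: Moves the arm, as the interface text tells. Its arguments: {"type":"object","properties":{"commands":{"type":"array"},"force":{"type":"number"}},"required":["commands"]}

```bash
mkdir -p pics; cat > h.py <<'E'
import numpy as np, cv2
from scipy.spatial.transform import Rotation as R
from bench import r
def cloud(name, img, d):
    c=r.camera_info(name); h,w=d.shape
    f=h/2/np.tan(np.radians(c['vertical_fov'])/2)
    u,v=np.meshgrid(np.arange(w),np.arange(h))
    P=np.stack([(u-c['cx'])/f*d, -(v-c['cy'])/f*d, -d, np.ones_like(d)],-1)
    return (P@np.array(c['cam_to_world']).T)[...,:3]
E
python3 - <<'E'
from h import *
o=r.get_obs();print({k:np.round(v,3).tolist() for k,v in o.items()})
for n in("top","side"):
    im,d=r.grab_frame(n);np.savez(n+'0.npz',im=im,d=d,P=cloud(n,im,d));cv2.imwrite(f'pics/{n}0.png',im)
    c=r.camera_info(n);print({k:(np.round(v,3).tolist() if k!='name' else v) for k,v in c.items() if not isinstance(v,str)}, (d==0).mean())
E
```

```text
{'clock': 0.0, 'joints': [-1.261, 0.478, 0.022, 1.556, -0.012, 1.109, -0.083], 'qvel': [-0.002, 0.0, 0.0, 0.001, -0.0, 0.001, -0.0], 'tau': [0.0, -59.644, 1.608, -28.12, 0.012, 0.009, 0.0], 'tcp_pos': [0.274, 0.616, 0.23], 'orientation': [-0.651, -3.073, 0.003], 'contact_force': [-0.32, -0.285, -0.13], 'moment': [-0.003, 0.008, 0.031], 'gripper_force': 0.0, 'grip_width': 0.086}
{'vertical_fov': 46.543, 'cx': 257.443, 'cy': 193.617, 'cam_to_world': [[-0.022, 0.996, -0.083, 0.403], [-1.0, -0.022, -0.001, -0.076], [-0.003, 0.083, 0.997, 1.497], [0.0, 0.0, 0.0, 1.0]]} 0.0040435791015625
{'vertical_fov': 51.065, 'cx': 253.474, 'cy': 191.142, 'cam_to_world': [[0.828, 0.32, -0.46, -0.112], [-0.56, 0.436, -0.705, -1.042], [-0.025, 0.841, 0.54, 0.854], [0.0, 0.0, 0.0, 1.0]]} 0.0038604736328125
```

View pics/top0.png

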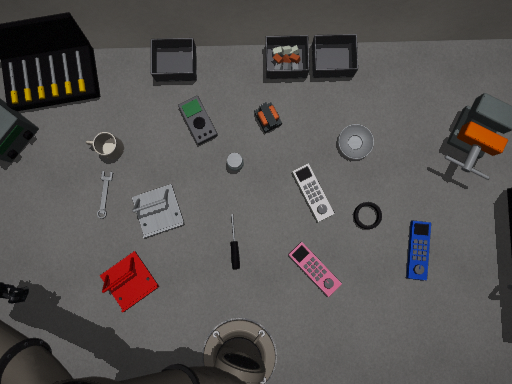

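View pics/side0.png

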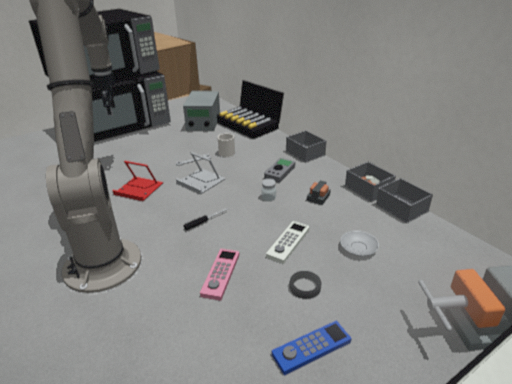

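Top view: the panel-shaped things are white (313,192), pink (315,269) and blue (419,250). The white one is the panel, with the black display at (303,174) and the knob at (322,209). The rest-shaped things are bare steel (158,210) and red (129,281); the steel one is meant. I'll measure both and confirm them in a crop.

```bash
cat > m.py <<'E'
from h import *
z=np.load('top0.npz');im,d,P=z['im'],z['d'],z['P']
hsv=cv2.cvtColor(im,cv2.COLOR_BGR2HSV)
# panel: points 12..40mm high in window
def win(x0,x1,y0,y1):
    m=np.zeros(d.shape,bool);m[y0:y1,x0:x1]=1;return m
bench=np.median(P[...,2][win(255,290,150,240)]);print('bench z',bench)
m=win(280,345,155,230)&(P[...,2]>bench+.010)&(P[...,2]<.05)
def ray(n,uv,h):
    c=r.camera_info(n);f=192/np.tan(np.radians(c['vertical_fov'])/2);T=np.array(c['cam_to_world'])
    uv=np.atleast_2d(uv);D=np.c_[(uv[:,0]-c['cx'])/f,-(uv[:,1]-c['cy'])/f,-np.ones(len(uv))]@T[:3,:3].T
    return T[:3,3]+D*((h-T[2,3])/D[:,2])[:,None]
for lab,mm in(('depth',m),('white',win(280,345,155,230)&(hsv[...,2]>170))):
    v,u=np.nonzero(mm);X=ray('top',np.c_[u,v],.02)[:,:2].astype(np.float32)
    (c,s,a)=cv2.minAreaRect(X*1000);print(lab,c,s,a,'box',cv2.boxPoints((c,s,a)).round().tolist(),'medz',np.median(P[mm][:,2]))
dk=win(290,316,160,188)&(hsv[...,2]<60)
v,u=np.nonzero(dk);print('display',ray('top',[[u.mean(),v.mean()]],.02))
# rest
w=win(125,192,175,245)
for lo,hi in((.003,.05),(.07,.14),(.1,.14)):
    mm=w&(P[...,2]-bench>lo)&(P[...,2]-bench<hi);X=P[mm][:,:2].astype(np.float32)
    if len(X)>5:
        (c,s,a)=cv2.minAreaRect(X*1000);print('rest',lo,len(X),np.round(c),np.round(s),round(a,1),cv2.boxPoints((c,s,a)).round().tolist(),'z',P[mm][:,2].max().round(3),X.mean(0))
pl=w&(hsv[...,2]>115);v,u=np.nonzero(pl);X=ray('top',np.c_[u,v],.008)[:,:2].astype(np.float32);(c,s,a)=cv2.minAreaRect(X*1000);print('plate',c,s,a,cv2.boxPoints((c,s,a)).round().tolist())
a=cv2.resize(im[170:250,115:200],None,fx=4.7,fy=4.7,interpolation=cv2.INTER_CUBIC)
b=cv2.resize(im[155:235,275:345],None,fx=4.7,fy=4.7,interpolation=cv2.INTER_CUBIC)
cv2.imwrite('pics/c1.png',np.hstack([a,b]))
E
python3 m.py
```

```text
bench z -0.00016877469513598697
depth (525.3330688476562, -236.34170532226562) (256.15533447265625, 104.14109802246094) 24.629194259643555 box [[387.0, -242.0], [431.0, -337.0], [663.0, -230.0], [620.0, -136.0]] medz 0.020476506003619388
white (527.9154052734375, -257.98638916015625) (187.2455291748047, 59.649757385253906) 24.809030532836914 box [[430.0, -270.0], [455.0, -324.0], [625.0, -246.0], [600.0, -192.0]] medz 0.020008147393612896
display [[ 0.58702081 -0.22363256  0.02      ]]
rest 0.003 2060 [482. 261.] [222. 234.] 89.7 [[365.0, 150.0], [598.0, 149.0], [600.0, 371.0], [366.0, 373.0]] z 0.05 [0.476837  0.2592423]
rest 0.07 142 [497. 266.] [ 26. 109.] 19.6 [[466.0, 313.0], [503.0, 211.0], [527.0, 219.0], [491.0, 322.0]] z 0.121 [0.49298653 0.26356798]
rest 0.1 119 [491. 265.] [ 13. 108.] 16.2 [[470.0, 315.0], [500.0, 212.0], [512.0, 215.0], [482.0, 319.0]] z 0.121 [0.4905404  0.26420355]
plate (478.72918701171875, 265.4065856933594) (141.44415283203125, 146.6026611328125) 17.323463439941406 [[389.0, 314.0], [433.0, 174.0], [568.0, 216.0], [524.0, 356.0]]
```

View pics/c1.png

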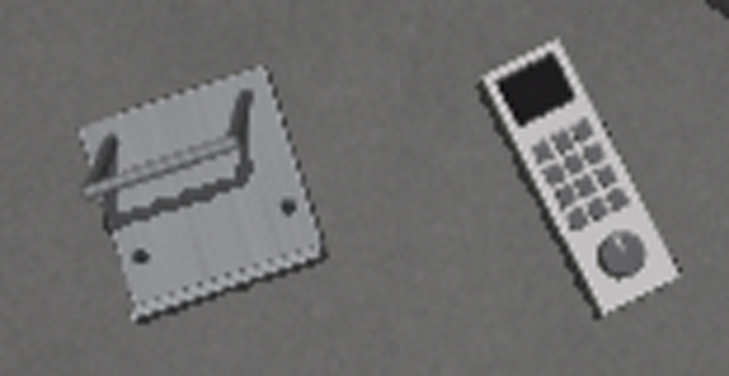

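Crop: left is the steel rest, with its lip on the lower edge (135,318)-(325,255) and the bar behind it at (90,190)-(240,140). That puts the open front towards the robot, with yaw about 17°. Right is the white panel, with the display at the far upper-left end (535,87), the knob at (620,253) and yaw about 24.7°.

I'll grasp with the tool tilted about 35° towards the panel's bottom end. That way the placing pose stays reachable.

>>> servo_tool:
  commands:
    - [0,0,-7,30,-25,4,0]
    - [0,0,-14,60,-50,8,0]
    - [0,0,-21,85,-80,12,0]
    - [0,0,-28,110,-110,16,0]
    - [0,0,-35,130,-145,20,0]
  force: 40

```text
clock: 0.52
tcp_pos: [0.4054, 0.4706, 0.251]
orientation: [1.554, 2.73, -0.0]
contact_force: [0.6, 1.3, 0.2]
grip_width: 0.0854
gripper_force: 0.0
```

>>> servo_tool:
  commands:
    - [0,0,-7,25,-30,4,0]
    - [0,0,-14,50,-60,8,0]
    - [0,0,-21,75,-92,12,0]
    - [0,0,-28,95,-127,16,0]
    - [0,0,-35,110,-165,20,0]

```text
clock: 0.93
tcp_pos: [0.5151, 0.3054, 0.2712]
orientation: [2.303, 2.137, 0.0]
contact_force: [0.6, 0.1, 0.2]
grip_width: 0.0854
gripper_force: 0.0
```

>>> servo_tool:
  commands:
    - [0,0,-7,20,-35,0,0]
    - [0,0,-14,36,-72,0,0]
    - [0,0,-21,50,-110,0,0]
    - [0,0,-28,60,-150,0,0]
    - [0,0,-35,66,-190,0,0]

```text
clock: 1.35
tcp_pos: [0.5804, 0.115, 0.2711]
orientation: [2.839, 1.345, -0.0]
contact_force: [-0.9, -0.3, -0.1]
grip_width: 0.0853
gripper_force: 0.0
```

>>> servo_tool:
  commands:
    - [0,0,-5,0,-40,0,0]
    - [0,0,-10,0,-80,0,0]
    - [0,0,-15,0,-120,0,0]
    - [0,0,-20,0,-160,0,0]
    - [0,0,-26,0,-200,0,0]

```text
clock: 1.77
tcp_pos: [0.5793, -0.0847, 0.2712]
orientation: [-3.068, -0.675, 0.0]
contact_force: [1.6, -0.3, -0.3]
grip_width: 0.085
gripper_force: 0.0
```

```bash
cat > step.py <<'E'
from h import *
PY=np.radians(24.7); PC=np.array([.528,-.258,0])
def Rt(yaw_p,a): # panel yaw, tool tilt from -z toward -p
    p=np.array([np.cos(yaw_p),np.sin(yaw_p),0]);y=np.array([p[1],-p[0],0]);z=-np.cos(a)*np.array([0,0,1])-np.sin(a)*p
    return np.c_[np.cross(y,z),y,z],p
def rem(Rg,pg):
    o=r.get_obs();Rc=R.from_rotvec(o['orientation']).as_matrix()
    print('t',round(o['clock'],2),'turn',np.degrees(R.from_matrix(Rg@Rc.T).as_rotvec()).round(1),'shift',((pg-o['tcp_pos'])*1000).round(1),'F',np.round(o['contact_force'],1),'w',round(o['grip_width'],4),'gf',o['gripper_force'],'q',np.round(o['joints'],2))
if __name__=='__main__':
    Rg,p=Rt(PY,np.radians(35));rem(Rg,PC-.015*p+[0,0,.008])
E
python3 step.py
```

```text
t 1.77 turn [-14.7  31.8  -0.1] shift [ -64.9 -179.5 -263.2] F [ 1.6 -0.3 -0.3] w 0.085 gf 0.0 q [-0.53  0.35  0.74  1.77 -0.26  1.12 -0.85]
```

>>> servo_tool:
  commands:
    - [-3,6.3,0,-13,-36,-10,0]
    - [-6,12.6,0,-26,-72,-20,0]
    - [-9,19,0,-39,-108,-40,0]
    - [-12,25.5,0,-52,-144,-60,0]
    - [-14.7,31.8,0,-65,-176,-80,0]

```text
clock: 2.18
tcp_pos: [0.5158, -0.2592, 0.1917]
orientation: [2.808, 0.626, -0.893]
contact_force: [0.9, 0.2, 0.9]
grip_width: 0.0854
gripper_force: 0.0
```

```bash
python3 - <<'E'
from step import *
Rg,p=Rt(PY,np.radians(35));rem(Rg,PC-.015*p+[0,0,.008])
im,d=r.grab_frame('wrist');cv2.imwrite('pics/w1.png',im)
im,d=r.grab_frame('side');cv2.imwrite('pics/s1.png',im)
E
```

```text
t 2.18 turn [-0.  -0.3 -0.4] shift [  -1.5   -5.  -183.7] F [0.9 0.2 0.9] w 0.0854 gf 0.0 q [-0.31  0.76  0.77  1.58 -0.05  1.4  -0.7 ]
```

View pics/w1.png

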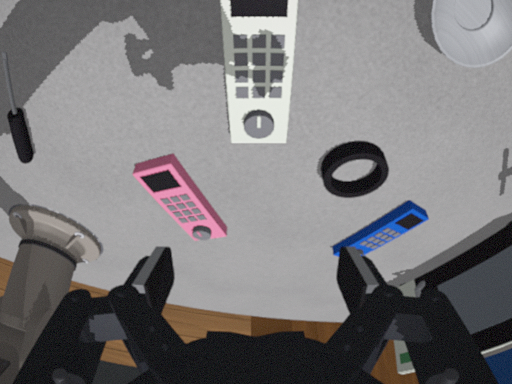

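The wrist view shows the white panel centred between the fingers (column ~259 against ~253) and aligned with them. Descending.

>>> servo_tool:
  commands:
    - [0,0,0,0,-2,-35,0]
    - [0,0,0,-1,-5,-70,0]
    - [0,0,0,-1.5,-5,-105,0]
    - [0,0,0,-1.5,-5,-140,0]
    - [0,0,0,-1.5,-5,-155,0]

```text
clock: 2.7
tcp_pos: [0.5126, -0.2609, 0.0336]
orientation: [2.813, 0.627, -0.891]
contact_force: [-0.1, 0.5, 0.6]
grip_width: 0.0856
gripper_force: 0.0
```

>>> servo_tool:
  commands:
    - [0,0,0,0,0,-8,0]
    - [0,0,0,0,0,-14,0]
    - [0,0,0,0,0,-20,0]
    - [0,0,0,0,0,-25,0]
    - [0,0,0,0,0,-27,0]

```text
clock: 3.12
tcp_pos: [0.5145, -0.2631, 0.0105]
orientation: [2.811, 0.625, -0.886]
contact_force: [-0.0, 0.4, -0.2]
grip_width: 0.0854
gripper_force: 0.0
```

>>> servo_tool:
  commands:
    - [0,0,0,0,0,0,0.5]
    - [0,0,0,0,0,0,1]
    - [0,0,0,0,0,0,1]
    - [0,0,0,0,0,0,1]
    - [0,0,0,0,0,0,1]
  force: 40

```text
clock: 3.53
tcp_pos: [0.5145, -0.2632, 0.0109]
orientation: [2.811, 0.625, -0.886]
contact_force: [2.3, 1.4, 5.8]
grip_width: 0.0609
gripper_force: 44.1
```

>>> servo_tool:
  commands:
    - [0,0,0,0,0,0,1]
    - [0,0,0,0,0,0,1]
    - [0,0,0,0,0,0,1]
    - [0,0,0,0,0,0,1]
    - [0,0,0,0,0,0,1]

```text
clock: 3.95
tcp_pos: [0.5145, -0.2632, 0.0109]
orientation: [2.811, 0.625, -0.886]
contact_force: [0.9, 2.1, 6.1]
grip_width: 0.0606
gripper_force: 44.1
```

```bash
python3 step.py
```

```text
t 3.95 turn [-0.1 -0.  -0.3] shift [-0.2 -1.1 -2.9] F [0.9 2.1 6.1] w 0.0606 gf 44.09694850444794 q [-0.25  0.98  0.67  1.64 -0.16  1.14 -0.73]
```

Gripped at a width of about 61 mm. Lifting, then checking.

>>> servo_tool:
  commands:
    - [0,0,0,0,0,10,1]
    - [0,0,0,0,0,35,1]
    - [0,0,0,0,0,75,1]
    - [0,0,0,0,0,115,1]
    - [0,0,0,0,0,155,1]
  force: 60

```text
clock: 4.37
tcp_pos: [0.513, -0.2629, 0.1665]
orientation: [2.812, 0.624, -0.89]
contact_force: [1.2, 0.1, -2.9]
grip_width: 0.06
gripper_force: 65.4
```

>>> servo_tool:
  commands:
    - [0,0,0,0,0,30,1]
    - [0,0,0,0,0,60,1]
    - [0,0,0,0,0,90,1]
    - [0,0,0,0,0,95,1]
    - [0,0,0,0,0,95,1]

```text
clock: 4.78
tcp_pos: [0.5142, -0.2637, 0.2619]
orientation: [2.812, 0.623, -0.882]
contact_force: [-0.9, 0.2, -3.7]
grip_width: 0.0598
gripper_force: 65.5
```

```bash
cat > pan.py <<'E'
from step import *
# measure panel relative to tool: top+side clouds near tcp, bright white points
def look(tag):
    out=[]
    o=r.get_obs();Rc=R.from_rotvec(o['orientation']).as_matrix();t=np.array(o['tcp_pos'])
    for n in('top','side'):
        im,d=r.grab_frame(n);P=cloud(n,im,d);hsv=cv2.cvtColor(im,cv2.COLOR_BGR2HSV)
        m=(np.linalg.norm(P-t,axis=-1)<.17)&(hsv[...,2]>90)&(hsv[...,1]<50)&(P[...,2]>.03)&(d>0)
        Q=(P[m]-t)@Rc; print(tag,n,m.sum()); out.append((P[m],Q))
        cv2.imwrite(f'pics/{n}_{tag}.png',im); np.savez(f'{n}_{tag}.npz',im=im,d=d,P=P,t=t,Rc=Rc)
    return o,Rc,t,out
if __name__=='__main__':
    import sys
    o,Rc,t,out=look(sys.argv[1]); print(np.round(o['tcp_pos'],4),o['contact_force'],o['grip_width'])
    for P,Q in out:
        if len(P)<20: continue
        for k in range(4):
            c=np.median(Q,0);u,s,v=np.linalg.svd(Q-c,full_matrices=False)
            Q=Q[np.abs((Q-c)@v[2])<(.02,.01,.006,.004)[k]]
        c=Q.mean(0);print('n',len(Q),'c(tool)mm',(c*1000).round(1),'axis',v[0].round(3),'normal',v[2].round(3),'ext along',((Q-c)@v[0]*1000).min().round(),((Q-c)@v[0]*1000).max().round(),'normal world',(Rc@v[2]).round(3),'pitch off tool x deg',np.degrees(np.arctan2(v[2][0],v[2][2])).round(1))
E
python3 pan.py lift
```

```text
lift top 882
lift side 891
[ 0.5142 -0.2637  0.2619] [-0.89224018  0.18393327 -3.73682273] 0.059754643226781354
n 679 c(tool)mm [-21.    0.5   3.9] axis [-0.815  0.087  0.573] normal [0.575 0.006 0.818] ext along -130.0 62.0 normal world [ 0.007 -0.003 -1.   ] pitch off tool x deg 35.1
n 489 c(tool)mm [-14.9   0.    2.2] axis [-0.81   0.09   0.579] normal [-0.575  0.074 -0.815] ext along -121.0 71.0 normal world [ 0.026 -0.07   0.997] pitch off tool x deg -144.8
```

View pics/side_lift.png

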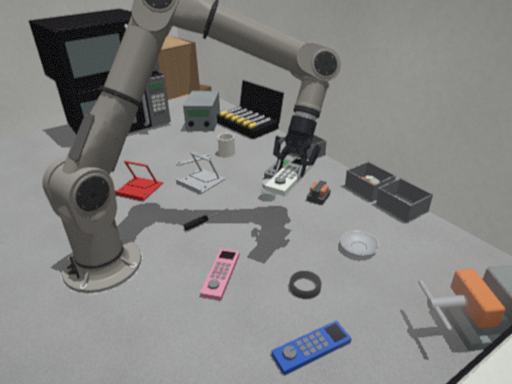

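The side view shows the panel held level at (285,178). The measured face plane agrees with the planned grasp: TCP about 81 mm from the foot, tilt 35°. Now carrying it to a hover above the rest.

```bash
cat > place.py <<'E'
from step import *
import sys
def goal(th,fx,fz,fy=0,O=(.479,.261),yaw=17.,u=.081,b=.011,al=35.1):
    th,yaw,al=np.radians([th,yaw,al]);e=np.array([np.cos(yaw),np.sin(yaw),0]);z=np.array([0,0,1.]);l=np.cross(z,e)
    p=np.cos(th)*e+np.sin(th)*z;n=-np.sin(th)*e+np.cos(th)*z
    tz=-np.cos(al)*n-np.sin(al)*p;Rg=np.c_[np.cross(-l,tz),-l,tz]
    return Rg,np.array([*O,0])+fx*e+fy*l+fz*z+u*p+b*n
if __name__=='__main__': rem(*goal(*map(float,sys.argv[1:])))
E
python3 place.py 70 -.038 .12; python3 place.py 0 -.038 .12
```

```text
t 4.88 turn [ 24.9 -65.4  -7.1] shift [-54.  517.4 -58.9] F [ 0.8  1.2 -3.1] w 0.0598 gf 65.45078873634338 q [-0.33  0.69  0.81  1.54 -0.02  1.51 -0.67]
t 4.88 turn [-0.2 -0.  -8. ] shift [   6.8  536.  -127.8] F [ 0.8  1.2 -3.1] w 0.0598 gf 65.45078873634338 q [-0.33  0.69  0.81  1.54 -0.02  1.51 -0.67]
```

>>> servo_tool:
  commands:
    - [1,-2.5,-0.3,5,20,6,1]
    - [2.5,-6.5,-0.7,10,50,12,1]
    - [4.2,-11,-1.2,15,80,18,1]
    - [6,-16,-1.7,20,110,24,1]
    - [8,-21,-2.3,25,140,30,1]

```text
clock: 5.3
tcp_pos: [0.5384, -0.1209, 0.2882]
orientation: [3.007, 0.595, -0.326]
contact_force: [0.9, 0.2, -2.5]
grip_width: 0.0597
gripper_force: 65.5
```

>>> servo_tool:
  commands:
    - [1.7,-4.5,-0.5,-3,30,0,1]
    - [3.4,-9,-1,-6,60,0,1]
    - [5.1,-13.5,-1.4,-10,90,0,1]
    - [6.8,-18,-1.9,-14,120,0,1]
    - [8.5,-22,-2.4,-20,150,0,1]

```text
clock: 5.72
tcp_pos: [0.5171, 0.0284, 0.288]
orientation: [-3.065, -0.533, -0.3]
contact_force: [0.3, 0.0, -2.7]
grip_width: 0.06
gripper_force: 65.5
```

>>> servo_tool:
  commands:
    - [1.7,-4.5,-0.5,-6,30,0,1]
    - [3.4,-9,-1,-14,60,0,1]
    - [5.1,-13.5,-1.4,-24,90,0,1]
    - [6.8,-18,-1.9,-34,120,0,1]
    - [8.3,-22,-2.4,-44,150,0,1]

```text
clock: 6.13
tcp_pos: [0.4778, 0.162, 0.2874]
orientation: [-2.914, -0.442, -0.845]
contact_force: [0.7, -0.9, -1.9]
grip_width: 0.0601
gripper_force: 65.6
```

```bash
python3 place.py 70 -.038 .12
```

```text
t 6.13 turn [ 1.2 -2.4 -0.1] shift [-18.5  92.9 -87.5] F [ 0.7 -0.9 -1.9] w 0.0601 gf 65.56766152381897 q [-0.94 -0.17  0.36  2.3   0.46  0.49 -2.19]
```

>>> servo_tool:
  commands:
    - [0,0,0,-4,20,-10,1]
    - [0.2,-0.5,0,-8,40,-25,1]
    - [0.5,-1,0,-12,60,-40,1]
    - [0.8,-1.8,0,-15,75,-50,1]
    - [1,-2.2,0,-16,85,-55,1]

```text
clock: 6.55
tcp_pos: [0.4621, 0.2459, 0.2304]
orientation: [-2.892, -0.438, -0.896]
contact_force: [0.2, -0.2, -1.3]
grip_width: 0.0597
gripper_force: 65.6
```

>>> servo_tool:
  commands:
    - [0,0,0,0,0,0,1]
    - [0,0,0,0,0,0,1]
    - [0,0,0,0,0,0,1]

```text
clock: 6.8
tcp_pos: [0.4648, 0.2444, 0.2338]
orientation: [-2.891, -0.431, -0.901]
contact_force: [0.4, -0.8, -2.1]
grip_width: 0.0599
gripper_force: 65.7
```

```bash
python3 place.py 70 -.038 .12; python3 pan.py hov
python3 - <<'E'
from h import *
a=cv2.imread('pics/top_hov.png')[150:260,90:230];b=cv2.imread('pics/side_hov.png')[80:230,110:270]
cv2.imwrite('pics/hov.png',np.hstack([cv2.resize(a,(400,315),interpolation=2),cv2.resize(b,(336,315),interpolation=2)]))
E
```

```text
t 6.8 turn [ 0.3 -0.2  0.1] shift [ -5.5  10.5 -33.9] F [ 0.4 -0.8 -2.1] w 0.0599 gf 65.65323114395142 q [-0.94 -0.02  0.17  2.35  0.82  0.37 -2.75]
hov top 343
hov side 642
[0.4648 0.2444 0.2338] [ 0.37205123 -0.77121727 -2.08748042] 0.05989358941003643
n 79 c(tool)mm [ 86.   -0.9 -63.5] axis [-0.193 -0.976 -0.1  ] normal [-0.548  0.191 -0.815] ext along -34.0 32.0 normal world [-0.819 -0.447  0.361] pitch off tool x deg -146.1
n 70 c(tool)mm [-13.7  15.3   9.7] axis [-0.679 -0.063  0.732] normal [-0.487 -0.707 -0.513] ext along -125.0 133.0 normal world [-0.868  0.476  0.142] pitch off tool x deg -136.4
```

View pics/hov.png

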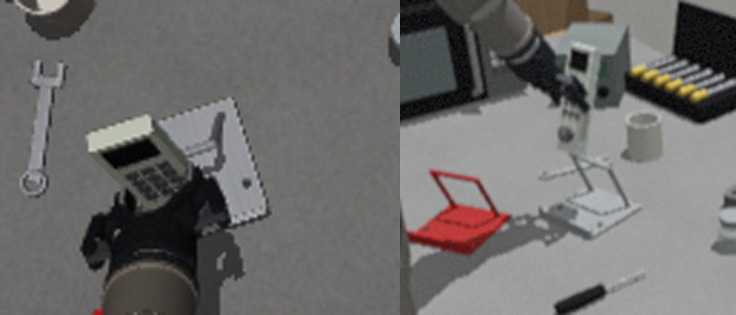

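The panel is display-up and buttons out, above the rest. Joint 7 is at -2.75, near its limit, so I'll descend in small steps and watch the joints.

>>> servo_tool:
  commands:
    - [0,0,0,-1,2,-8,1]
    - [0,0,0,-2,5,-16,1]
    - [0,0,0,-3,7,-24,1]
    - [0,0,0,-4,9,-32,1]
    - [0,0,0,-5,10,-34,1]

```text
clock: 7.32
tcp_pos: [0.4618, 0.2531, 0.2023]
orientation: [-2.891, -0.428, -0.899]
contact_force: [-0.1, 0.3, -1.9]
grip_width: 0.0599
gripper_force: 65.7
```

```bash
python3 place.py 70 -.038 .12
```

```text
t 7.32 turn [ 0.3 -0.3  0.2] shift [-2.6  1.9 -2.4] F [-0.1  0.3 -1.9] w 0.0599 gf 65.654958486557 q [-1.23  0.04  0.46  2.39  0.99  0.3  -2.96]
```

Joint 7 is at its limit with this grasp, and the wrist would turn singular lower down. I'll back off slightly, fit simple arm kinematics to the logged states, and pick a better grasp from that.

>>> servo_tool:
  commands:
    - [0,0,0,0,-15,15,1]
    - [0,0,0,0,-30,35,1]
    - [-1.7,4.5,0.5,5,-55,60,1]
    - [-3.4,9,1,10,-80,75,1]
    - [-5.1,13.5,1.4,20,-105,85,1]

```text
clock: 7.73
tcp_pos: [0.4766, 0.1733, 0.272]
orientation: [-2.99, -0.458, -0.7]
contact_force: [0.7, -0.3, -2.8]
grip_width: 0.0593
gripper_force: 66.5
```

```bash
cat > kin.py <<'E'
from h import *
from scipy.optimize import least_squares
import itertools,json
D=[([-1.261,.477,.022,1.555,-.011,1.109,-.083],[.274,.616,.230],[-.651,-3.073,.003]),
([-.53,.35,.74,1.77,-.26,1.12,-.85],[.5793,-.0847,.2712],[-3.068,-.675,0]),
([-.31,.76,.77,1.58,-.05,1.40,-.70],[.5158,-.2592,.1917],[2.808,.626,-.893]),
([-.25,.98,.67,1.64,-.16,1.14,-.73],[.5145,-.2632,.0109],[2.811,.625,-.886]),
([-.33,.69,.81,1.54,-.02,1.51,-.67],[.5142,-.2637,.2619],[2.812,.623,-.882]),
([-.94,-.17,.36,2.3,.46,.49,-2.19],[.4778,.162,.2874],[-2.914,-.442,-.845]),
([-.94,-.02,.17,2.35,.82,.37,-2.75],[.4648,.2444,.2338],[-2.891,-.431,-.901]),
([-1.23,.04,.46,2.39,.99,.30,-2.96],[.4618,.2531,.2023],[-2.891,-.428,-.899])]
o=r.get_obs();D.append((o['joints'],o['tcp_pos'],o['orientation']))
LO=np.array([-2.96,-.34,-1.41,.24,-1.37,.17,-2.96]);HI=np.array([2.96,2.1,1.46,2.44,4.51,1.92,2.96])
def fk(q,x,s):
    a1,h,L1,L2,L3,a7,e1,e2,e3=x;Z=lambda a:R.from_rotvec([0,0,a]).as_matrix();Y=lambda a:R.from_rotvec([0,a,0]).as_matrix()
    A=Z(a1+s[0]*q[0]);p=np.array([0,0,h])+A@[e3,0,0];A=A@Y(q[1])@Z(s[1]*q[2]);p=p+A@[e1,0,L1];A=A@Y(q[3])@Z(s[2]*q[4]);p=p+A@[e2,0,L2];A=A@Y(q[5]);p=p+A@[0,0,L3];return p,A@Z(s[3]*q[6]+a7)
def err(p,A,pg,Rg): return np.r_[(p-pg)*5,R.from_matrix(Rg.T@A).as_rotvec()]
if __name__=='__main__':
    best=None
    for s in itertools.product((1,-1),repeat=4):
        for a7 in (0,1.57,3.14,-1.57):
            a1=np.arctan2(.617,.274)+s[0]*1.261
            f=lambda x:np.concatenate([err(*fk(q,x,s),np.array(p),R.from_rotvec(w).as_matrix()) for q,p,w in D])
            g=least_squares(f,[a1,.3,.45,.5,.25,a7,0,0,0],loss='soft_l1',f_scale=.05)
            if best is None or g.cost<best[0]: best=(g.cost,s,g.x,f(g.x))
    print(best[0],best[1],best[2].round(3));print(best[3].reshape(-1,6).round(3));json.dump([best[1],list(best[2])],open('kin.json','w'))
    print(np.round(o['joints'],2),np.round(o['tcp_pos'],3),o['clock'])
E
python3 kin.py
```

```text
0.0217115476136411 (-1, -1, -1, -1) [-0.079  0.319  0.583  0.529  0.362  1.5   -0.031  0.01  -0.005]
[[ 0.016  0.158  0.073 -0.003 -0.     0.008]
 [ 0.039  0.034  0.012 -0.001  0.001  0.015]
 [-0.015 -0.022 -0.018  0.04   0.003 -0.002]
 [-0.042  0.    -0.069  0.044  0.002 -0.002]
 [-0.032  0.011 -0.015  0.054 -0.004 -0.012]
 [-0.01   0.049  0.016 -0.043  0.004 -0.004]
 [-0.011  0.02   0.001 -0.042  0.001 -0.007]
 [-0.015 -0.029 -0.003 -0.043  0.     0.004]
 [-0.051  0.001  0.006 -0.035 -0.004  0.   ]]
[-1.21 -0.13  0.61  2.25  0.41  0.6  -2.16] [0.477 0.173 0.272] 7.7333
```

```bash
cat > plan.py <<'E'
from kin import *
from place import goal
s,x=json.load(open('kin.json'));x=np.array(x)
rng=np.random.default_rng(0);mid=(LO+HI)/2;half=(HI-LO)/2
def ik(pg,Rg,n=12):
    S=[]
    for _ in range(n):
        q0=LO+(HI-LO)*rng.random(7)
        g=least_squares(lambda q:np.r_[err(*fk(q,x,s),pg,Rg),.002*(q-mid)/half],q0,bounds=(LO,HI),max_nfev=60)
        e=err(*fk(g.x,x,s),pg,Rg)
        if np.abs(e).max()<.02: S.append((min((g.x-LO).min(),(HI-g.x).min()),g.x))
    return sorted(S,key=lambda t:-t[0])
if __name__=='__main__':
  F=np.diag([-1,-1,1.])
  for al in (-20,0,15,35,50):
    for fl in (0,1):
        for fz in(.008,):
            Rg,pg=goal(69,-.038,fz,al=al,b=.011);Rg=Rg@F if fl else Rg
            S=ik(pg,Rg);print('al',al,'flip',fl,len(S),[(round(m,2),q.round(2).tolist()) for m,q in S[:2]])
E
time python3 plan.py
```

```text
al -20 flip 0 0 []
al -20 flip 1 0 []
al 0 flip 0 0 []
al 0 flip 1 0 []
al 15 flip 0 0 []
al 15 flip 1 0 []
al 35 flip 0 0 []
al 35 flip 1 0 []
al 50 flip 0 3 [(np.float64(0.12), [-0.42, 0.31, -0.27, 2.28, 0.65, 0.29, -2.54]), (np.float64(0.12), [-0.44, 0.31, -0.25, 2.28, 0.63, 0.29, -2.51])]
al 50 flip 1 7 [(np.float64(0.15), [0.02, 0.4, -0.79, 2.29, 1.05, 0.44, 0.24]), (np.float64(0.15), [0.02, 0.4, -0.8, 2.29, 1.06, 0.45, 0.24])]
real	0m10.450s
user	0m10.918s
sys	0m0.176s
```

```bash
cat > p2.py <<'E'
from plan import *
F=np.diag([-1,-1,1.])
for u in (.08,.15,.165):
  for al in (35,43,50,56):
    for fl in (0,1):
        l=[]
        for fz in(.008,.09):
            Rg,pg=goal(66,-.041,fz,al=al,u=u);Rg=Rg@F if fl else Rg
            S=ik(pg,Rg,10);l.append((len(S),S[0][0].round(2) if S else None,S[0][1].round(2).tolist() if S else ''))
        print(u,al,fl,*l)
E
time python3 p2.py
```

```text
0.08 35 0 (3, np.float64(0.0), [-1.78, 0.88, 1.45, 2.44, 4.5, 0.73, -0.36]) (4, np.float64(0.07), [-0.57, 0.11, -0.16, 2.37, 0.95, 0.24, -2.88])
0.08 35 1 (6, np.float64(0.0), [-1.78, 0.9, 1.46, 2.44, 4.51, 0.74, 2.78]) (4, np.float64(0.06), [-0.37, 0.12, -0.36, 2.38, 1.02, 0.26, 0.21])
0.08 43 0 (6, np.float64(0.04), [-0.51, 0.31, -0.19, 2.33, 0.98, 0.21, -2.88]) (1, np.float64(0.17), [-0.44, 0.14, -0.25, 2.27, 0.42, 0.38, -2.31])
0.08 43 1 (7, np.float64(0.1), [-0.28, 0.33, -0.46, 2.34, 1.16, 0.29, 0.09]) (5, np.float64(0.17), [-0.41, 0.14, -0.28, 2.27, 0.43, 0.38, 0.82])
0.08 50 0 (6, np.float64(0.19), [-0.28, 0.34, -0.42, 2.25, 0.62, 0.37, -2.49]) (7, np.float64(0.25), [-0.54, 0.17, -0.1, 2.19, 0.18, 0.52, -2.05])
0.08 50 1 (3, np.float64(0.19), [-0.18, 0.36, -0.55, 2.25, 0.73, 0.4, 0.56]) (6, np.float64(0.25), [-0.4, 0.18, -0.26, 2.19, 0.24, 0.52, 1.03])
0.08 56 0 (4, np.float64(0.27), [-0.54, 0.35, -0.09, 2.17, 0.16, 0.46, -2.03]) (6, np.float64(0.33), [-0.53, 0.21, -0.09, 2.11, 0.1, 0.65, -1.96])
0.08 56 1 (7, np.float64(0.27), [-0.38, 0.36, -0.28, 2.17, 0.31, 0.47, 0.98]) (5,
[... 1738 characters left out ...]
]) (4, np.float64(0.3), [-0.46, 0.07, -0.19, 2.14, 0.23, 0.55, 1.06])
0.165 50 0 (2, np.float64(0.31), [-0.57, 0.23, -0.05, 2.13, 0.16, 0.52, -2.01]) (5, np.float64(0.39), [-0.53, 0.12, -0.1, 2.05, 0.12, 0.7, -1.97])
0.165 50 1 (6, np.float64(0.31), [-0.48, 0.23, -0.16, 2.13, 0.21, 0.52, 1.08]) (7, np.float64(0.39), [-0.41, 0.12, -0.23, 2.05, 0.15, 0.7, 1.15])
0.165 56 0 (6, np.float64(0.39), [-0.66, 0.27, 0.07, 2.05, 0.03, 0.65, -1.88]) (3, np.float64(0.46), [-1.19, 0.21, 0.68, 1.98, -0.14, 0.83, -1.72])
0.165 56 1 (2, np.float64(0.38), [-0.13, 0.31, -0.56, 2.06, 0.33, 0.68, 0.98]) (4, np.float64(0.46), [-0.37, 0.17, -0.25, 1.98, 0.11, 0.83, 1.19])
real	0m46.294s
user	0m46.776s
sys	0m0.169s
```

The fit shows the reachable choice: regrasp nearer the display end (u ≈ 150 mm) with about 50° tilt. I'll lay the panel back down and regrasp.

```bash
cat > lay.py <<'E'
from plan import *
from step import rem
C=(.49,-.262)
lay=lambda fz:goal(0,-.095,fz,O=C,yaw=24.7)
pick=lambda dz,al=50:goal(0,-.095,dz,O=C,yaw=24.7,u=.150,al=al)
if __name__=='__main__':
    rem(*lay(.06));rem(*pick(.002))
    for dz in(.002,.1):
        Rg,pg=pick(dz);S=ik(pg,Rg);print(dz,len(S),[(round(m,2),q.round(2)) for m,q in S[:3]])
E
python3 lay.py
```

```text
t 7.73 turn [-20.3  57.8   6. ] shift [   0.7 -441.1 -201. ] F [ 0.7 -0.3 -2.8] w 0.0593 gf 66.45705342292786 q [-1.21 -0.13  0.61  2.25  0.41  0.6  -2.16]
t 7.73 turn [-25.7  71.7   5.3] shift [  63.4 -412.3 -259. ] F [ 0.7 -0.3 -2.8] w 0.0593 gf 66.45705342292786 q [-1.21 -0.13  0.61  2.25  0.41  0.6  -2.16]
0.002 6 [(np.float64(0.51), array([-0.21,  1.06,  0.47,  1.44,  0.11,  1.41, -1.  ])), (np.float64(0.48), array([-0.08,  1.02,  0.24,  1.44,  0.27,  1.44, -1.14])), (np.float64(0.45), array([ 0.02,  1.01,  0.09,  1.44,  0.38,  1.47, -1.23]))]
0.1 7 [(np.float64(0.42), array([-0.39,  1.04,  0.81,  1.45, -0.06,  1.5 , -0.76])), (np.float64(0.4), array([-0.16,  0.92,  0.39,  1.45,  0.22,  1.52, -1.03])), (np.float64(0.39), array([-0.14,  0.91,  0.34,  1.45,  0.24,  1.53, -1.05]))]
```

>>> servo_tool:
  commands:
    - [-1.6,4.6,0.5,8,-30,4,1]
    - [-3.2,9.2,1,16,-60,4,1]
    - [-4.8,13.8,1.5,22,-90,4,1]
    - [-6.4,18.4,1.9,26,-120,0,1]
    - [-8,23,2.4,30,-150,0,1]

```text
clock: 8.15
tcp_pos: [0.5065, 0.0306, 0.2722]
orientation: [3.064, 0.545, 0.093]
contact_force: [-0.6, -0.4, -2.4]
grip_width: 0.0599
gripper_force: 66.4
```

>>> servo_tool:
  commands:
    - [-1.6,4.6,0.5,0,-32,0,1]
    - [-3.2,9.2,1,-4,-64,-5,1]
    - [-4.8,13.8,1.5,-8,-96,-10,1]
    - [-6.4,18.4,1.9,-12,-128,-25,1]
    - [-8,23,2.4,-16,-160,-40,1]

```text
clock: 8.57
tcp_pos: [0.4915, -0.1309, 0.2313]
orientation: [2.934, 0.597, -0.544]
contact_force: [1.0, 1.0, -2.0]
grip_width: 0.0597
gripper_force: 66.4
```

>>> servo_tool:
  commands:
    - [-0.8,2.4,0.2,-3,-28,-30,1]
    - [-1.6,4.8,0.5,-6,-56,-60,1]
    - [-2.4,7.2,0.7,-9,-84,-90,1]
    - [-3.3,9.6,1,-12,-110,-120,1]
    - [-4.3,11.8,1.2,-13,-131,-150,1]

```text
clock: 8.98
tcp_pos: [0.4775, -0.2627, 0.0799]
orientation: [2.819, 0.61, -0.853]
contact_force: [1.4, 0.6, -1.6]
grip_width: 0.0598
gripper_force: 66.4
```

```bash
python3 lay.py | head -1
```

```text
t 8.98 turn [0.  1.4 0.1] shift [-0.2 -5.1 -8.9] F [ 1.4  0.6 -1.6] w 0.0598 gf 66.41895532608032 q [-0.35  0.88  0.82  1.75 -0.19  1.16 -0.64]
```

>>> servo_tool:
  commands:
    - [0,0.4,0,0,-2,-18,1]
    - [0,0.8,0,0,-4,-36,1]
    - [0,1.2,0,0,-5,-50,1]
    - [0,1.4,0,0,-5,-60,1]
    - [0,1.4,0,0,-5,-65,1]

```text
clock: 9.4
tcp_pos: [0.4779, -0.2647, 0.0149]
orientation: [2.812, 0.616, -0.889]
contact_force: [-0.3, -0.1, -1.7]
grip_width: 0.0597
gripper_force: 66.4
```

>>> servo_tool:
  commands:
    - [0,0,0,0,0,-1,1]
    - [0,0,0,0,0,-2,1]
    - [0,0,0,0,0,-3,1]
    - [0,0,0,0,0,-3,1]

```text
clock: 9.73
tcp_pos: [0.478, -0.2652, 0.0137]
orientation: [2.812, 0.615, -0.887]
contact_force: [-0.1, -0.4, -2.1]
grip_width: 0.06
gripper_force: 66.4
```

```bash
python3 -c "
from lay import *
rem(*lay(0))"
```

```text
t 9.73 turn [0.  0.1 0. ] shift [-0.7 -2.7 -2.7] F [-0.1 -0.4 -2.1] w 0.06 gf 66.40484690666199 q [-0.31  0.99  0.76  1.74 -0.23  1.09 -0.65]
```

>>> servo_tool:
  commands:
    - [0,0,0,0,0,-1.5,1]
    - [0,0,0,0,0,-3,1]
    - [0,0,0,0,0,-3,0]
    - [0,0,0,0,0,-3,0]
    - [0,0,0,0,0,-3,0]

```text
clock: 10.15
tcp_pos: [0.4775, -0.2654, 0.0102]
orientation: [2.812, 0.614, -0.889]
contact_force: [0.7, 0.0, 0.4]
grip_width: 0.0854
gripper_force: 0.0
```

>>> servo_tool:
  commands:
    - [0,0,0,0,0,0,0]
    - [0,0,0,5,2.5,8,0]
    - [0,0,0,15,7,30,0]
    - [0,0,0,25,12,60,0]
    - [0,0,0,35,17,90,0]

```text
clock: 10.57
tcp_pos: [0.5126, -0.2478, 0.1012]
orientation: [2.811, 0.614, -0.891]
contact_force: [0.3, 0.5, -0.6]
grip_width: 0.0851
gripper_force: 0.0
```

```bash
python3 - <<'E'
from lay import *
rem(*pick(.1))
im,d=r.grab_frame('wrist');cv2.imwrite('pics/w2.png',im)
im,d=r.grab_frame('top');P=cloud('top',im,d);np.savez('top2.npz',im=im,d=d,P=P)
hsv=cv2.cvtColor(im,cv2.COLOR_BGR2HSV);cv2.imwrite('pics/t2.png',cv2.resize(im[140:250,260:400],None,fx=4,fy=4))
m=(hsv[...,2]>150)&(hsv[...,1]<40)&(P[...,2]>.012)&(P[...,2]<.028)&(abs(P[...,0]-.49)<.15)&(abs(P[...,1]+.26)<.12)
X=P[m][:,:2].astype(np.float32)*1000;print(len(X),cv2.minAreaRect(X),np.median(P[m][:,2]))
E
```

```text
t 10.57 turn [-6.2 13.5  0. ] shift [27.3  8.8  9.8] F [ 0.3  0.5 -0.6] w 0.0851 gf 0.0 q [-0.36  0.9   0.82  1.65 -0.19  1.27 -0.66]
467 ((470.9692077636719, -269.5865478515625), (141.7771759033203, 61.297794342041016), 25.17120361328125) 0.020055683479587527
```

View pics/t2.png

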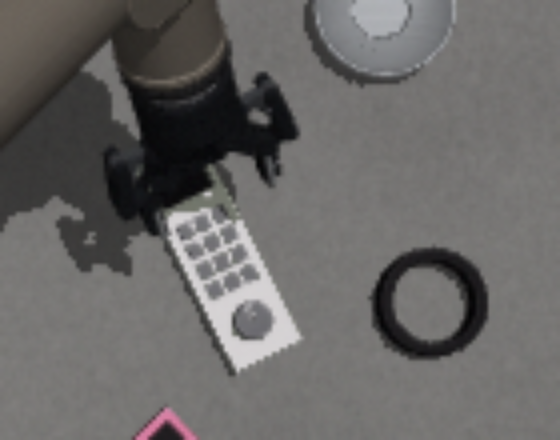

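The crop shows the panel lying flat with the bottom end at (235,370)-(300,335). Measured centre is about (0.492,-0.261), yaw 25°. Regrasping near the display end.

>>> servo_tool:
  commands:
    - [-2,4.5,0,10,3,0,0]
    - [-4,9,0,20,6,0,0]
    - [-6.2,13.5,0,29,10,0,0]
    - [-6.2,13.5,0,29,10,-25,0]
    - [-6.2,13.5,0,29,10,-50,0]

```text
clock: 11.08
tcp_pos: [0.5435, -0.2371, 0.0486]
orientation: [2.631, 0.579, -1.224]
contact_force: [-0.9, 0.0, 0.5]
grip_width: 0.0858
gripper_force: 0.0
```

```bash
sed -i 's/^C=.*/C=(.492,-.261)/' lay.py; python3 -c "
from lay import *
rem(*pick(.002))"
```

```text
t 11.08 turn [ 0.   0.1 -0.2] shift [ -1.6  -0.9 -35.6] F [-0.9  0.   0.5] w 0.0858 gf 0.0 q [-0.35  1.15  0.79  1.43 -0.15  1.47 -0.74]
```

>>> servo_tool:
  commands:
    - [0,0,0,-1,-1,-10,0]
    - [0,0,0,-1.5,-1,-20,0]
    - [0,0,0,-1.5,-1,-28,0]
    - [0,0,0,-1.5,-1,-33,0]
    - [0,0,0,-1.5,-1,-35,0]

```text
clock: 11.5
tcp_pos: [0.54, -0.2394, 0.0151]
orientation: [2.633, 0.575, -1.226]
contact_force: [-0.3, -0.6, -0.2]
grip_width: 0.0855
gripper_force: 0.0
```

>>> servo_tool:
  commands:
    - [0,0,0,0,0,0,0.5]
    - [0,0,0,0,0,0,1]
    - [0,0,0,0,0,0,1]
    - [0,0,0,0,0,0,1]
    - [0,0,0,0,0,0,1]
  force: 80

```text
clock: 11.92
tcp_pos: [0.5412, -0.239, 0.0165]
orientation: [2.633, 0.576, -1.223]
contact_force: [2.6, 2.5, 5.1]
grip_width: 0.0587
gripper_force: 84.0
```

>>> servo_tool:
  commands:
    - [0,0,0,0,0,0,1]
    - [0,0,0,0,0,0,1]
    - [0,0,0,0,0,10,1]
    - [0,0,0,0,0,30,1]
    - [0,0,0,0,0,60,1]

```text
clock: 12.33
tcp_pos: [0.5388, -0.2384, 0.0736]
orientation: [2.633, 0.577, -1.23]
contact_force: [0.5, 0.6, -1.8]
grip_width: 0.0587
gripper_force: 85.8
```

>>> servo_tool:
  commands:
    - [0,0,0,0,0,35,1]
    - [0,0,0,-5,0,70,1]
    - [0,0,0,-10,0,105,1]
    - [0,0,0,-15,0,140,1]
    - [0,0,0,-20,0,175,1]

```text
clock: 12.75
tcp_pos: [0.5192, -0.2393, 0.2519]
orientation: [2.634, 0.575, -1.225]
contact_force: [0.6, -0.5, -2.0]
grip_width: 0.0581
gripper_force: 85.8
```

```bash
python3 pan.py lift2; python3 -c "
from place import *
rem(*goal(68,-.039,.10,u=.150,b=.013,al=50))"
```

```text
lift2 top 1288
lift2 side 1112
[ 0.5192 -0.2393  0.2519] [ 0.58105201 -0.51443817 -2.01179625] 0.05811835290293075
n 1000 c(tool)mm [-40.9   0.2  50.2] axis [-0.596 -0.036  0.802] normal [0.802 0.003 0.597] ext along -105.0 85.0 normal world [ 0.056  0.022 -0.998] pitch off tool x deg 53.3
n 635 c(tool)mm [-53.2   5.   47.2] axis [-0.62   0.016  0.785] normal [ 0.784 -0.033  0.62 ] ext along -109.0 81.0 normal world [ 0.014  0.043 -0.999] pitch off tool x deg 51.7
t 12.85 turn [ 24.3 -63.1  -6.4] shift [-36.3 503.9 -12.4] F [-0.7 -1.1 -2.4] w 0.0585 gf 85.67692819051445 q [-0.41  0.89  0.92  1.44 -0.01  1.67 -0.64]
```

>>> servo_tool:
  commands:
    - [1,-2.5,-0.3,8,15,6,1]
    - [2.5,-6,-0.6,16,40,12,1]
    - [4,-10,-1,24,70,18,1]
    - [5.6,-14.5,-1.5,30,100,24,1]
    - [7.2,-19,-2,35,130,28,1]

```text
clock: 13.27
tcp_pos: [0.5554, -0.108, 0.2781]
orientation: [2.877, 0.563, -0.75]
contact_force: [0.6, -0.5, -1.6]
grip_width: 0.0586
gripper_force: 86.0
```

>>> servo_tool:
  commands:
    - [1.6,-4.2,-0.4,0,30,0,1]
    - [3.2,-8.4,-0.8,-2,60,0,1]
    - [4.8,-12.6,-1.2,-6,90,0,1]
    - [6.4,-16.8,-1.6,-12,120,0,1]
    - [8,-21,-2,-20,150,0,1]

```text
clock: 13.68
tcp_pos: [0.5345, 0.0418, 0.2777]
orientation: [3.049, 0.533, -0.181]
contact_force: [-0.3, 0.4, -1.4]
grip_width: 0.0583
gripper_force: 85.9
```

>>> servo_tool:
  commands:
    - [1.6,-4.2,-0.4,-8,30,0,1]
    - [3.2,-8.4,-0.8,-16,60,0,1]
    - [4.8,-12.6,-1.2,-25,90,0,1]
    - [6.4,-16.8,-1.6,-34,115,0,1]
    - [8,-21,-2,-42,140,0,1]

```text
clock: 14.1
tcp_pos: [0.4927, 0.1759, 0.2767]
orientation: [-3.051, -0.477, -0.386]
contact_force: [0.0, -2.0, -1.2]
grip_width: 0.0583
gripper_force: 85.9
```

```bash
python3 -c "
from place import *
rem(*goal(69,-.039,.10,u=.150,b=.0165,al=52.5))"
```

```text
t 14.1 turn [ 1.1 -1.9 -0.7] shift [-14.3  85.  -30.8] F [ 0.  -2.  -1.2] w 0.0583 gf 85.9427472576499 q [-1.59  0.01  1.14  2.09  0.04  0.8  -1.73]
```

>>> servo_tool:
  commands:
    - [0.2,-0.4,-0.2,-3,20,0,1]
    - [0.4,-0.8,-0.3,-6,40,0,1]
    - [0.7,-1.2,-0.5,-9,60,0,1]
    - [0.9,-1.6,-0.6,-12,75,0,1]
    - [1.1,-1.9,-0.7,-14,85,-5,1]

```text
clock: 14.52
tcp_pos: [0.4798, 0.2611, 0.2732]
orientation: [-3.035, -0.455, -0.439]
contact_force: [0.3, 0.1, -2.9]
grip_width: 0.0583
gripper_force: 86.5
```

>>> servo_tool:
  commands:
    - [0,0,0,0,0,-5,1]
    - [0,0,0,0,0,-10,1]

```text
clock: 14.68
tcp_pos: [0.4801, 0.2588, 0.262]
orientation: [-3.038, -0.454, -0.437]
contact_force: [-0.1, -0.2, -2.8]
grip_width: 0.0585
gripper_force: 86.5
```

```bash
cat > see.py <<'E'
from place import *
import sys
tag=sys.argv[1]
rem(*goal(69,-.039,float(sys.argv[2]),u=.150,b=.0165,al=52.5))
O=np.array([.479,.261,0]);y=np.radians(17);e=np.array([np.cos(y),np.sin(y),0]);l=np.array([-e[1],e[0],0])
W=np.c_[e,l,[0,0,1]]
for n in('side','top'):
    im,d=r.grab_frame(n);P=(cloud(n,im,d)-O)@W
    hsv=cv2.cvtColor(im,cv2.COLOR_BGR2HSV);np.savez(f'{n}_{tag}.npz',im=im,d=d,P=P)
    m=(d>0)&(P[...,0]>-.15)&(P[...,0]<.09)&(abs(P[...,1])<.045)&(P[...,2]>.05)&(P[...,2]<.34)&(hsv[...,2]>110)&(hsv[...,1]<45)
    Q=P[m]
    for k in range(5):
        if len(Q)<20: break
        c=np.median(Q,0);u,s,v=np.linalg.svd(Q-c,full_matrices=False);Q=Q[np.abs((Q-c)@v[2])<(.03,.015,.008,.005,.004)[k]]
    if len(Q)<20: print(n,'few',m.sum());continue
    nn=v[2]*np.sign(v[2][2]);c=Q.mean(0);th=np.degrees(np.arctan2(-nn[0],nn[2]))
    p=np.array([np.cos(np.radians(th)),0,np.sin(np.radians(th))]);a=(Q-c)@p
    print(n,len(Q),'n(rest)',nn.round(3),'pitch',th.round(1),'yaw err',np.degrees(np.arctan2(nn[1],-nn[0])).round(1),'c',(c*1000).round(1),'ext p',(a.min()*1000).round(),(a.max()*1000).round(),'y',(Q[:,1].min()*1000).round(),(Q[:,1].max()*1000).round(),
      'top end front',((c+a.max()*p)*1000).round(1),'foot est',((c+(a.max()-.19)*p-.02*nn)*1000).round(1))
s=np.load(f'side_{tag}.npz')['im'][60:240,110:290];t=np.load(f'top_{tag}.npz')['im'][130:260,90:230]
cv2.imwrite(f'pics/{tag}.png',np.hstack([cv2.resize(s,(390,390),interpolation=2),cv2.resize(t,(400,390),interpolation=2)]))
E
python3 see.py hv2 .10
```

```text
t 14.68 turn [ 0.2 -0.1  0. ] shift [ -1.7   2.  -16.1] F [-0.1 -0.2 -2.8] w 0.0585 gf 86.46265737712383 q [-1.64  0.12  1.07  2.08 -0.03  0.73 -1.85]
side 279 n(rest) [-0.919 -0.06   0.391] pitch 67.0 yaw err -3.7 c [-28.   -7.8 199.9] ext p -80.0 109.0 y -41.0 30.0 top end front [ 14.8  -7.8 300.6] foot est [-41.1  -6.6 117.9]
top 80 n(rest) [-0.996  0.086  0.011] pitch 89.4 yaw err 5.0 c [ 16.8 -10.7 263.6] ext p -152.0 39.0 y -44.0 26.0 top end front [ 17.2 -10.7 302.9] foot est [ 35.  -12.4 112.7]
```

View pics/hv2.png

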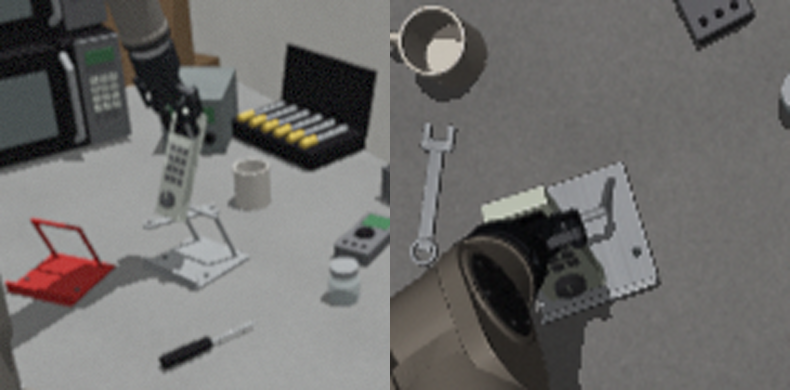

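The view shows the panel display-up and buttons out, over the plate, with its foot about 118 mm high at rest x ≈ -41, y ≈ -6, pitch 67-69°. I'll make small corrections and descend.

>>> servo_tool:
  commands:
    - [0.3,-1,0,-3,2,-15,1]
    - [0.6,-1.9,0,-5.4,3.6,-35,1]
    - [0.6,-1.9,0,-5.4,3.6,-55,1]
    - [0.6,-1.9,0,-5.4,3.6,-70,1]
    - [0.6,-1.9,0,-5.4,3.6,-80,1]

```text
clock: 15.2
tcp_pos: [0.4749, 0.2613, 0.1814]
orientation: [-3.027, -0.449, -0.488]
contact_force: [-0.5, 0.3, -2.1]
grip_width: 0.0581
gripper_force: 86.3
```

>>> servo_tool:
  commands:
    - [0,0,0,0,0,-5,1]
    - [0,0,0,0,0,-10,1]
    - [0,0,0,0,0,-13,1]
    - [0,0,0,0,0,-15,1]
    - [0,0,0,0,0,-15,1]

```text
clock: 15.62
tcp_pos: [0.4754, 0.2633, 0.1683]
orientation: [-3.023, -0.45, -0.491]
contact_force: [0.1, 0.7, -2.0]
grip_width: 0.0587
gripper_force: 86.3
```

```bash
python3 see.py dn1 .008
```

```text
t 15.62 turn [-0.5  1.9  0.1] shift [  3.   -2.5 -14.4] F [ 0.1  0.7 -2. ] w 0.0587 gf 86.31727351807058 q [-1.45  0.28  0.89  2.21 -0.26  0.46 -1.67]
side 216 n(rest) [-0.933 -0.03   0.358] pitch 69.0 yaw err -1.8 c [-24.   -1.1 118.9] ext p -73.0 91.0 y -32.0 35.0 top end front [  8.6  -1.1 203.9] foot est [-40.8  -0.5  19.3]
top 75 n(rest) [ 0.999 -0.049  0.   ] pitch -90.0 yaw err -177.2 c [ 14.5  -6.3 184.1] ext p -27.0 75.0 y -44.0 33.0 top end front [ 14.6  -6.3 109.3] foot est [ -5.5  -5.4 299.3]
```

>>> servo_tool:
  commands:
    - [0,0,0,0,0,-2,1]
    - [0,0,0,0,0,-4,1]
    - [0,0,0,0,0,-6,1]
    - [0,0,0,0,0,-8,1]
    - [0,0,0,0,0,-8,1]

```text
clock: 16.13
tcp_pos: [0.4749, 0.2632, 0.1597]
orientation: [-3.024, -0.451, -0.49]
contact_force: [-0.6, 0.3, -1.6]
grip_width: 0.0585
gripper_force: 86.4
```

>>> servo_tool:
  commands:
    - [0,0,0,0,0,-1,1]
    - [0,0,0,0,0,-2,1]
    - [0,0,0,0,0,-2,1]

```text
clock: 16.38
tcp_pos: [0.4752, 0.2633, 0.158]
orientation: [-3.024, -0.451, -0.491]
contact_force: [-0.3, 0.9, -2.0]
grip_width: 0.0585
gripper_force: 86.4
```

>>> servo_tool:
  commands:
    - [0,0,0,0,0,-1,1]
    - [0,0,0,0,0,-2,1]
    - [0,0,0,0,0,-2,1]

```text
clock: 16.63
tcp_pos: [0.4751, 0.2633, 0.156]
orientation: [-3.024, -0.451, -0.491]
contact_force: [0.0, 0.2, -2.1]
grip_width: 0.0587
gripper_force: 86.4
```

>>> servo_tool:
  commands:
    - [0,0,0,0,0,-1,1]
    - [0,0,0,0,0,-1,1]
    - [0,0,0,0,0,-1,1]

```text
clock: 16.88
tcp_pos: [0.4752, 0.2633, 0.1551]
orientation: [-3.024, -0.451, -0.491]
contact_force: [-0.2, -0.1, -2.5]
grip_width: 0.0583
gripper_force: 86.4
```

>>> servo_tool:
  commands:
    - [0,0,0,0,0,-1,1]
    - [0,0,0,0,0,-1,1]
    - [0,0,0,0,0,-1,1]

```text
clock: 17.13
tcp_pos: [0.4752, 0.2633, 0.1541]
orientation: [-3.024, -0.451, -0.491]
contact_force: [0.3, 0.3, -2.4]
grip_width: 0.0584
gripper_force: 86.4
```

>>> servo_tool:
  commands:
    - [0,0,0,0,0,-1,1]
    - [0,0,0,0,0,-1,1]
    - [0,0,0,0,0,-1,1]

```text
clock: 17.38
tcp_pos: [0.4752, 0.2633, 0.1531]
orientation: [-3.024, -0.451, -0.491]
contact_force: [-0.7, -0.1, -2.3]
grip_width: 0.0581
gripper_force: 86.4
```

>>> servo_tool:
  commands:
    - [0,0,0,0,0,-1,1]
    - [0,0,0,0,0,-1,1]

```text
clock: 17.55
tcp_pos: [0.4758, 0.2636, 0.1525]
orientation: [-3.023, -0.451, -0.493]
contact_force: [1.5, 0.4, -0.3]
grip_width: 0.0585
gripper_force: 86.5
```

>>> servo_tool:
  commands:
    - [0,0,0,0,0,-1,1]
    - [0,0,0,0,0,-1,1]

```text
clock: 17.72
tcp_pos: [0.4766, 0.2639, 0.1521]
orientation: [-3.022, -0.451, -0.495]
contact_force: [0.8, 0.9, 4.4]
grip_width: 0.0582
gripper_force: 86.6
```

>>> servo_tool:
  commands:
    - [0,0,0,0,0,-1,1]
    - [0,0,0,0,0,-1,1]

```text
clock: 17.88
tcp_pos: [0.4775, 0.2643, 0.1517]
orientation: [-3.021, -0.45, -0.498]
contact_force: [2.1, 0.2, 7.1]
grip_width: 0.0583
gripper_force: 86.7
```

Touchdown, at about 9 N total. I'll ease off slightly, hold, then check.

>>> servo_tool:
  commands:
    - [0,0,0,0,0,1,1]
    - [0,0,0,0,0,1,1]
    - [0,0,0,0,0,1,1]
    - [0,0,0,0,0,1,1]
    - [0,0,0,0,0,1,1]

```text
clock: 18.3
tcp_pos: [0.4764, 0.2639, 0.152]
orientation: [-3.022, -0.451, -0.495]
contact_force: [0.6, 0.8, 5.2]
grip_width: 0.0586
gripper_force: 86.7
```

```bash
python3 see.py dn2 .008
```

```text
t 18.3 turn [-0.5  2.   0. ] shift [ 2.  -3.1  1.9] F [0.6 0.8 5.2] w 0.0586 gf 86.72921581193805 q [-1.4   0.31  0.84  2.22 -0.31  0.42 -1.63]
side 195 n(rest) [-0.927 -0.055  0.371] pitch 68.2 yaw err -3.4 c [-2.190e+01 -1.000e-01  1.069e+02] ext p -59.0 89.0 y -34.0 34.0 top end front [ 1.130e+01 -1.000e-01  1.898e+02] foot est [-40.8   1.    6. ]
top 69 n(rest) [ 0.999 -0.053  0.002] pitch -89.9 yaw err -177.0 c [ 15.1  -5.9 173. ] ext p -21.0 61.0 y -44.0 32.0 top end front [ 15.2  -5.9 112.3] foot est [ -5.1  -4.9 302.3]
```

View pics/dn2.png

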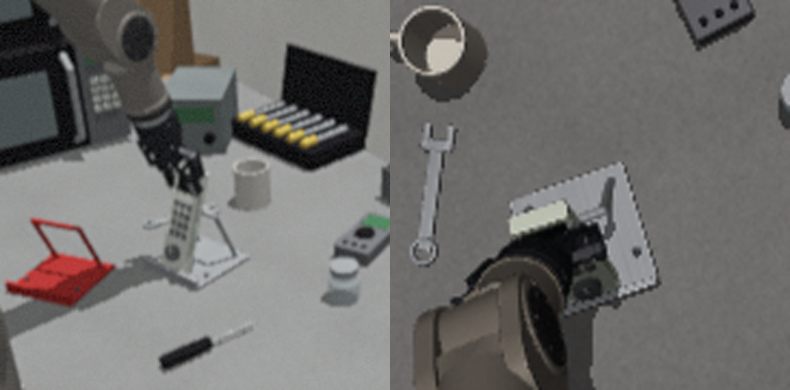

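The foot is on the plate at about x = -41, y = 0. The panel is at about 69°, a few degrees short of the bar. Tilting it back slowly about the foot.

>>> servo_tool:
  commands:
    - [-0.15,0.5,0,1.2,0.4,-0.2,1]
    - [-0.3,1,0,2.4,0.8,-0.5,1]
    - [-0.45,1.5,0,3.6,1.1,-0.8,1]
    - [-0.6,2,0,5,1.5,-1.1,1]
    - [-0.6,2,0,5,1.5,-1.1,1]

```text
clock: 18.82
tcp_pos: [0.4812, 0.2653, 0.1506]
orientation: [-3.036, -0.453, -0.438]
contact_force: [2.7, 0.5, 5.9]
grip_width: 0.0583
gripper_force: 86.8
```

>>> servo_tool:
  commands:
    - [-0.15,0.4,0,0.8,0.3,-0.2,1]
    - [-0.3,0.8,0,1.6,0.6,-0.5,1]
    - [-0.3,1,0,2.4,0.8,-0.6,1]
    - [-0.3,1,0,2.4,0.8,-0.6,1]

```text
clock: 19.15
tcp_pos: [0.4834, 0.2659, 0.1499]
orientation: [-3.042, -0.453, -0.411]
contact_force: [2.6, 0.8, 5.9]
grip_width: 0.0586
gripper_force: 86.8
```

>>> servo_tool:
  commands:
    - [-0.15,0.4,0,0.8,0.3,-0.2,1]
    - [-0.3,0.8,0,1.6,0.6,-0.4,1]
    - [-0.3,1,0,2.4,0.8,-0.5,1]
    - [-0.3,1,0,2.4,0.8,-0.5,1]

```text
clock: 19.48
tcp_pos: [0.4853, 0.2666, 0.1492]
orientation: [-3.049, -0.455, -0.382]
contact_force: [1.7, -0.0, 5.7]
grip_width: 0.0586
gripper_force: 87.0
```

```bash
python3 see.py dn3 .008
```

```text
t 19.48 turn [ 0.7 -2.1  0. ] shift [-6.9 -5.8  4.8] F [ 1.7 -0.   5.7] w 0.0586 gf 86.97142018005252 q [-1.32  0.35  0.79  2.15 -0.35  0.53 -1.58]
side 198 n(rest) [-0.898 -0.053  0.436] pitch 64.1 yaw err -3.4 c [-1.470e+01 -1.000e-01  1.057e+02] ext p -61.0 87.0 y -33.0 37.0 top end front [ 2.320e+01 -1.000e-01  1.836e+02] foot est [-41.9   1.    3.9]
top 61 n(rest) [ 0.937 -0.106  0.332] pitch -70.5 yaw err -173.5 c [ 30.2   2.  183.4] ext p -9.0 9.0 y -27.0 31.0 top end front [ 33.3   2.  174.6] foot est [-48.9   4.1 347.1]
```

The panel is at about 65°, essentially at the bar. Releasing.

>>> servo_tool:
  commands:
    - [0,0,0,0,0,0.7,1]
    - [0,0,0,0,0,0.7,0.2]
    - [0,0,0,0,0,0.7,0]
    - [0,0,0,0,0,0.7,0]
    - [0,0,0,0,0,0.7,0]
  force: 20

```text
clock: 20.0
tcp_pos: [0.4842, 0.2661, 0.1491]
orientation: [-3.05, -0.455, -0.379]
contact_force: [-0.7, -0.0, 0.0]
grip_width: 0.0857
gripper_force: 0.0
```

```bash
python3 see.py rel .008; python3 -c "
from h import *
o=r.get_obs();print(R.from_rotvec(o['orientation']).as_matrix()[:,2].round(3))"
```

```text
t 20.0 turn [ 0.8 -2.2  0. ] shift [-5.8 -5.3  4.9] F [-0.7 -0.   0. ] w 0.0857 gf 0.0 q [-1.32  0.35  0.79  2.15 -0.35  0.53 -1.58]
side 206 n(rest) [-0.902 -0.053  0.429] pitch 64.6 yaw err -3.4 c [-14.9   0.9 107.8] ext p -63.0 88.0 y -31.0 44.0 top end front [ 22.9   0.9 187.4] foot est [-40.6   2.    7.2]
top 107 n(rest) [ 0.506 -0.005  0.862] pitch -30.4 yaw err -179.5 c [ 29.5   1.  183.8] ext p -13.0 11.0 y -27.0 34.0 top end front [ 39.4   1.  178. ] foot est [-134.6    1.1  257. ]
[ 0.235  0.07  -0.969]
```

View pics/rel.png

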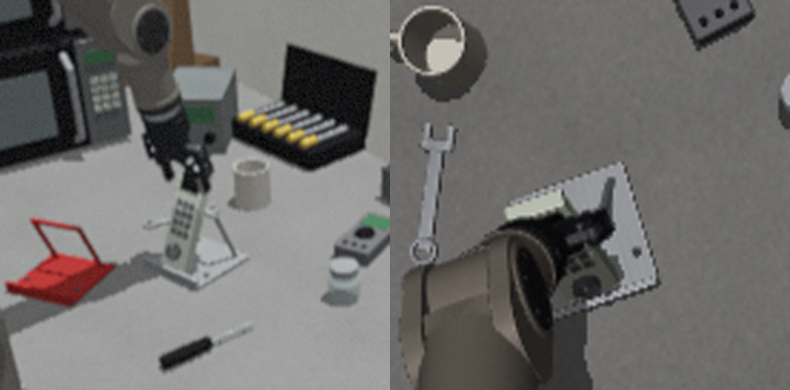

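The panel leans by itself at about 64.6°, with its foot near (-41, 2, 7). Withdrawing along the tool axis, slowly at first.

>>> servo_tool:
  commands:
    - [0,0,0,-1.5,-0.5,5,0]
    - [0,0,0,-4,-1,14,0]
    - [0,0,0,-8,-2.5,30,0]
    - [0,0,0,-14,-4,50,0]
    - [0,0,0,-22,-6,75,0]

```text
clock: 20.52
tcp_pos: [0.4625, 0.2595, 0.2247]
orientation: [-3.052, -0.454, -0.38]
contact_force: [-0.2, 0.3, 1.5]
grip_width: 0.0851
gripper_force: 0.0
```

>>> servo_tool:
  commands:
    - [0,0,0,-8,-10,25,0]
    - [0,0,0,-15,-30,50,0]
    - [0,0,0,-15,-55,65,0]
    - [0,0,0,-10,-85,75,0]
    - [0,0,0,0,-115,80,0]

```text
clock: 20.93
tcp_pos: [0.4629, 0.1451, 0.3059]
orientation: [-3.045, -0.458, -0.382]
contact_force: [-0.4, 0.1, -0.4]
grip_width: 0.0853
gripper_force: 0.0
```

>>> servo_tool:
  commands:
    - [0,0,0,5,-35,0,0]
    - [0,0,0,10,-70,0,0]
    - [0,0,0,15,-105,0,0]
    - [0,0,0,20,-140,0,0]
    - [0,0,0,20,-140,0,0]

```text
clock: 21.35
tcp_pos: [0.4836, -0.0021, 0.3043]
orientation: [-3.051, -0.438, -0.381]
contact_force: [0.3, -0.0, -0.5]
grip_width: 0.0853
gripper_force: 0.0
```

```bash
python3 see.py fin .008
```

```text
t 21.35 turn [ 0.6 -2.2  0.6] shift [  -5.2  262.9 -150.4] F [ 0.3 -0.  -0.5] w 0.0853 gf 0.0 q [-1.36 -0.32  1.08  2.11  0.34  0.95 -1.72]
side 283 n(rest) [-0.899 -0.033  0.436] pitch 64.1 yaw err -2.1 c [-11.4   0.3 115. ] ext p -72.0 80.0 y -32.0 36.0 top end front [ 23.8   0.3 187.4] foot est [-41.2   0.9   7.8]
top 69 n(rest) [-0.987  0.084  0.137] pitch 82.1 yaw err 4.9 c [ 23.9  -5.7 169. ] ext p -60.0 23.0 y -44.0 35.0 top end front [ 27.1  -5.7 191.6] foot est [20.7 -7.4  0.7]
```

View pics/fin.png

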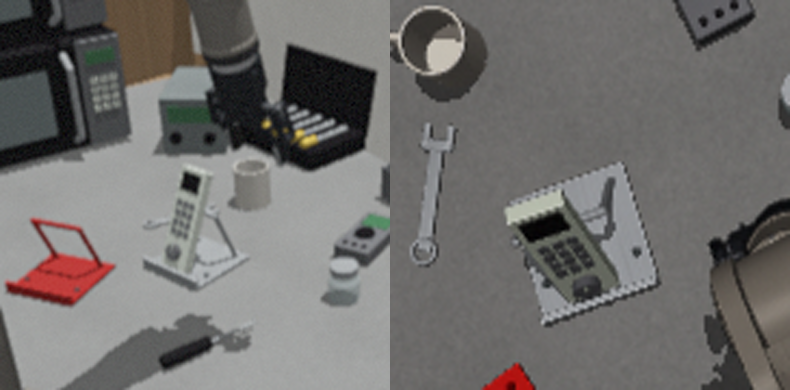

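The panel leans on the steel rest, display up, buttons out, square and near the middle, with the arm clear of it. Handing in.

```bash
python3 -c "
from bench import r
print(r.hand_in())"
```

```text
the job is handed in; nothing more can be done
None
```

The panel is leaning on the steel rest at about 64° from level, display up, buttons out, foot on the plate about 41 mm behind the rest's centre and near its middle line. It took one regrasp, after the first grip couldn't reach the rest, and was released and handed in at about 21 s of 43; no verdict was returned.

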